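Clamp a dish carrier on the microscope stage

TASK

Slide the dish carrier gently along its rails until it rests fully home against the brass stop, let go of it, then turn the white clamp knob clockwise until the clamp's foot just touches the carrier and tighten it by a quarter turn more, no further. Leave the clamp tightened and the carrier home, and do not disturb the other things on the bench.

Things in the scene. Friction and masses are not known exactly. Their poses are not given: they have to be found in the camera images.
- stage: Fixed black stage plate on the bench, 240 x 340 x 16 mm. Origin at the centre of its underside, z up. Its +y is the sliding direction, the way home: two aluminium rails (10 mm wide, 10 mm high above the plate) run along y at x = +-50.5 mm, and the carrier lies between them with 2.5 mm play on each side.
- stop: Fixed brass end stop on the stage, 86 mm along x, 12 mm thick, 12 mm high. Origin at the middle of the lower edge of the face that the carrier meets, axes as the stage's. It lies 140 mm from the stage's origin along the stage's +y.
- carrier: Loose carrier on the stage: aluminium plate 86 x 150 x 8 mm (its y along the rails), 0.3 to 0.5 kg, with a clear square dish (64 x 64 x 14 mm) and an orange grip fin fixed on it. Origin at the centre of its underside. When home its origin is 75 mm short of the stop's face (stage y = 65 mm) and its front end is under the clamp's foot. It starts 85 to 140 mm short of home.
- carrier_fin (a point): Centre of the carrier's orange grip fin (12 mm thick along the carrier's x, 36 mm long along its y, 58 mm high; pinch it from above across its thickness). It lies 54 mm behind the carrier's origin (-y) and 37 mm above its underside; the fin reaches 29 mm above and below this point.
- clamp: Fixed post clamp at the home end of the stage. Origin on the knob's vertical axis, about level with the stage's top face. A steel post stands 86 mm from that axis along the clamp's +x and carries an arm; the knob is above the arm, and below it a black foot (20 mm across) hangs over the carrier's front end when that is home. Turning the knob clockwise seen from above lowers the foot by 20 mm a turn.
- knob_grip (a point): Centre of the knob's white bar: 46 mm long along this point's x, 12 mm thick along its y, 24 mm high (12 mm above and below this point), on a stalk 12 mm thick and 14 mm high. On the knob's vertical axis, z up; it turns with the knob; a red mark is on its +x end. Pinch the bar from above across its thickness; it keeps its height as it turns and stays where it is left.
- clamp_arm (a point): Point on the knob's axis, on the arm's top face (arm 12 mm thick, 26 mm wide), 38 mm below the bar's top. Feel: the knob turns freely (friction 0.33 N m, either way) for 0.65 to 2.6 rad, different each time. From the touch the resisting moment (upward, on the tool) rises by 0.19 N m within 0.2 rad, then 0.05 N m per rad; in an arm standing still friction may act either way: look for the rise.
- small_dish: Bystander, leave alone: clear round 35 mm dish, 10 mm high, on the stage beside the rails (robot side). Origin at the centre of its underside.
- lens: Bystander, leave alone: brass lens barrel, 34 mm across, 40 mm high, standing on the stage beside the rails (robot side). Origin at the centre of its underside.
- tip_box: Bystander, leave alone: blue tip box 120 x 80 x 50 mm on the bench, left. Origin at the centre of its underside.
- media_bottle: Bystander, leave alone: amber bottle 60 mm across, 110 mm high, right. Origin at the centre of its underside.
- jar: Bystander, leave alone: small glass jar with blue cap, 50 mm across, 50 mm high, right. Origin at the centre of its underside.
- driver: Bystander, leave alone: yellow screwdriver 150 mm long, lying at the back left. Origin at the centre of its underside.
- tube_rack: Bystander, leave alone: white block rack of coloured tubes, 60 x 140 mm, 60 mm high, at the back. Origin at the centre of its underside.
Things that resemble listed ones, but are neither listed nor needed, are in the scene too. Leave any red look-alike of the carrier alone.

How it is judged:
By the outcome, as a careful person would: the job done as asked, in the order asked, and still so for the second after the job is handed in, with the robot touching nothing.
It also fails if it takes over 72 s, if anything falls off the work surface, if the arm or the gripper's body presses on something with over 40 N, if the wrist force passes 120 N, or if a joint passes its speed limit or range.

ROBOT

A 7-joint arm with a two-finger parallel gripper is mounted at the origin on the work surface. World frame = base frame: x ahead of the robot, y to its left, z up, the work surface at z = 0. Lengths are in m, angles in degrees, forces in N, time in s.
With the tool pointing down it reaches from about 0.425 to 0.875 m from the base axis. Payload 4.7 kg.
Tool frame: the origin (TCP) lies at the very end of the fingers, on their centre line; the grasp point (between the pads) lies env.grip_point_offset behind it (env.grip_point_offset is the distance from the TCP to the grasp point, in m); z points along the fingers, y is the direction in which the jaws open and shut (so a half turn about z gives the same grasp; the last joint's range is limited). The gripper opens to 87 mm and grips with 3 to 60 N. Pads are 19 mm wide; open, the fingers measure 117 mm over their backs; the gripper's body (75 mm by 190 mm) begins 51 mm behind the grasp point.
Start: joints at [77.813, 18.392, -4.016, 83.108, 1.295, 78.541, -3.26], TCP at [0.146, -0.633, 0.223] pointing down, gripper open.
Joint ranges: [-163.93, 163.93], [-17.29, 119.83], [-79.2, 71.16], [3.27, 140.29], [-89.18, 269.18], [5.43, 117.66], [-154.24, 154.24]. Speed limits (degrees/s): [147.25, 147.25, 180, 180, 180, 180, 180].

INTERFACE

Orientations are given as [roll, pitch, yaw] about the fixed x, y, z axes, in that order (R = Rz(yaw) Ry(pitch) Rx(roll)).
In Python, from cell import env gives the robot as it stands.
- The arm moves only by the tool send_rows, never from a script. Its argument "plan" is a list of rows, each a list of 7 numbers: the finger opening in mm, from 0 to 87, then the shift along the tool's x, y, z in mm, then the turn, a rotation vector about the tool's x, y, z in rad. A call has 1 to 12 rows; each row shifts and turns the commanded pose from where the row before left it, along the tool's axes as they then stand; what a row does not reach is not made up. A row lasts 1/10 s, in which the tool goes at most 50 mm and 8.59 degrees, less where a joint would pass 70% of its speed; a pose out of reach is approached as far as the arm can. A call is refused whole if a number of a shift passes 50 or a number of a turn 0.15, either way. A call with a gripper value outside its range is refused whole. The fingers move at their own pace and stop on an object; "grip_force" is the grip in N (left out, the last holds). Time passes only in rows, so rows that do not move let the fingers close. It gives the time, the measured TCP pose, the force and the opening at its end, in the units of the state.
- env.get_obs(): the state, without advancing time (a new reading comes with each control period).
- env.read_camera(name): name is "scene" or "top"; returns the picture (384x512x3 uint8, red, green, blue); there is no depth.
- env.get_calibration(name): a dict with "fx", "fy", "cx", "cy" (pixels), "extrinsics" (4x4, takes a point from camera to world coordinates). Camera axes: x right, y down, z forward; pixel columns grow to the right and rows downward; lengths in m; the calibration is good to about 2 mm. A picture is of the moment at which its call begins. get_calibration takes no time and is no camera call.
- env.sign_off(): hands the job in, once; it reports no verdict.
Trained networks look in the newest picture that a camera, given by its name, has taken for a name from the list of things; names that differ only in an ending like _2 or _b are one class to them, and where a whole thing is asked for, a point or a joint stands for the part that bears it (a point fixed in the world has none). Each returns a list of dicts, best first, with "confidence" (0 to 1); they miss things now and then, are a little off and sometimes report something else, mostly with a low value. They report only what shows in the picture. A call takes as long as a camera call. They do not tell look-alikes from the thing itself.
- env.regions_of(camera, query): "region" (384x512 bool, what is visible of it) and "rect" ([left, top, right, bottom] in pixels, round what is visible of it).
The state is a dict: "time_s": time; "qpos": joint angles; "joint_velocities": joint speeds; "effort": joint torques, N m; "tool_pos": TCP position; "tool_rot": TCP orientation; "force": force on the tool from outside, world axes, zero at the start; "wrist_torque": the same for the moment, N m; "grip_width": finger opening in m.
Only numpy, scipy, OpenCV 4.12 (cv2) and the standard library are available. Lean on these libraries where they do the work, as an engineer would, in place of code of your own. Each camera call takes 0.05 s, during which the arm holds its last target. There are 200 camera calls.

## Working session

There is one attempt and no reset: what is moved stays moved. The work goes in short steps, Python scripts to look and compute and a tool call to move; the robot and the scene stay as the last step left them, time stands still between calls to the robot, and variables do not carry over. Pictures are saved under pics/ and viewed, about 8 in all and at most 12, crops included, and the job is handed in when it is done.

Besides the shell and the picture viewer there is one more tool, called after ">>>" as name(argument=value, ...), one argument or row to a line, values as JSON. send_rows: Moves the arm, as the interface text tells. Its arguments: {"type":"object","properties":{"plan":{"type":"array"},"grip_force":{"type":"number"}},"required":["plan"]}

```bash
mkdir -p pics; ls; python3 - <<'E'
from cell import env
import cv2,numpy as np
o=env.get_obs();print({k:np.round(v,3).tolist() for k,v in o.items()},env.grip_point_offset)
a=[]
for n in("scene","top"):
    im=env.read_camera(n);cv2.imwrite(f"pics/{n}0.png",im[:,:,::-1]);c=env.get_calibration(n);print(n,{k:np.round(v,3).tolist() for k,v in c.items()})
    for q in("carrier","carrier_fin","clamp","knob_grip","stop","stage","lens","small_dish"):
        print(n,q,[(np.round(r["rect"]).tolist(),round(r["confidence"],2)) for r in env.regions_of(n,q)])
E
```

```text
pics
{'time_s': 0.0, 'qpos': [77.814, 18.44, -4.014, 83.175, 1.295, 78.542, -3.26], 'joint_velocities': [-0.016, 0.002, -0.063, 0.005, -0.057, 0.021, 0.015], 'effort': [-0.001, -49.129, -0.404, -31.253, -0.064, 0.044, 0.0], 'tool_pos': [0.146, -0.633, 0.221], 'tool_rot': [-179.888, 0.006, 12.994], 'force': [-0.423, 0.106, 0.268], 'wrist_torque': [0.035, 0.014, -0.006], 'grip_width': 0.087} 0.0187
scene {'fx': 427.808, 'fy': 427.808, 'cx': 260.821, 'cy': 189.169, 'extrinsics': [[-0.649, 0.599, -0.469, 1.107], [0.761, 0.514, -0.396, 0.438], [0.004, -0.614, -0.79, 0.997], [0.0, 0.0, 0.0, 1.0]]}
scene carrier [([191.0, 88.0, 242.0, 126.0], 0.95), ([115.0, 199.0, 176.0, 250.0], 0.77), ([232.0, 159.0, 288.0, 210.0], 0.74), ([185.0, 230.0, 239.0, 278.0], 0.4)]
scene carrier_fin [([233.0, 160.0, 288.0, 211.0], 0.94), ([112.0, 198.0, 176.0, 251.0], 0.74), ([191.0, 90.0, 240.0, 127.0], 0.7)]
scene clamp [([269.0, 198.0, 305.0, 243.0], 0.66), ([353.0, 268.0, 409.0, 321.0], 0.46)]
scene knob_grip [([290.0, 198.0, 310.0, 208.0], 0.65)]
scene stop [([291.0, 217.0, 313.0, 238.0], 0.73), ([266.0, 19
[... 243 characters left out ...]
fy': 436.455, 'cx': 252.973, 'cy': 191.286, 'extrinsics': [[0.023, -0.987, 0.157, 0.365], [-1.0, -0.022, 0.008, -0.015], [-0.004, -0.157, -0.988, 1.502], [0.0, 0.0, 0.0, 1.0]]}
top carrier [([343.0, 254.0, 398.0, 282.0], 0.94), ([306.0, 111.0, 331.0, 156.0], 0.81), ([249.0, 200.0, 291.0, 233.0], 0.65)]
top carrier_fin [([303.0, 113.0, 329.0, 155.0], 0.86), ([348.0, 256.0, 396.0, 286.0], 0.66), ([249.0, 204.0, 296.0, 234.0], 0.61)]
top clamp [([212.0, 176.0, 233.0, 208.0], 0.6)]
top knob_grip []
top stop [([212.0, 194.0, 217.0, 214.0], 0.62), ([214.0, 200.0, 229.0, 210.0], 0.22)]
top stage [([202.0, 171.0, 312.0, 254.0], 0.71)]
top lens [([215.0, 227.0, 224.0, 238.0], 0.56)]
top small_dish []
```

```bash
python3 - <<'E'
import cv2,numpy as np
s=cv2.imread("pics/scene0.png");t=cv2.imread("pics/top0.png")
cv2.imwrite("pics/a.png",cv2.resize(s,(800,600),interpolation=cv2.INTER_CUBIC))
cv2.imwrite("pics/b.png",cv2.resize(t[160:265,190:330],(800,600),interpolation=cv2.INTER_CUBIC))
E
```

```text
(no output)
```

View pics/a.png

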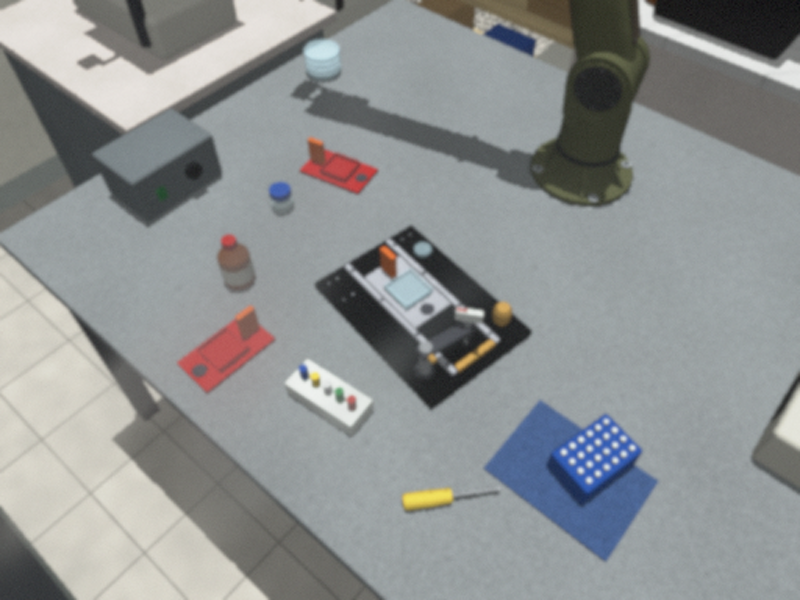

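View pics/b.png

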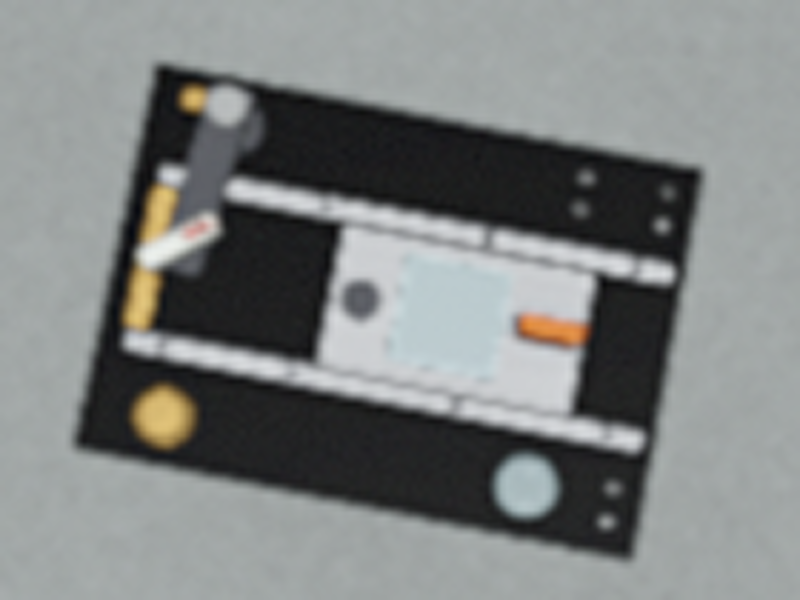

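The carrier wanted is the silver one in the stage, scene px about (262,185) and top px about (270,215). The red look-alikes, scene (216,108) and (146,225), have to be left alone. The second picture is the close crop: it shows the silver plate, the orange fin at top px (287,217), and the knob bar at (221,202) with its red mark to the right.

```bash
cat > h.py <<'E'
from cell import env
import numpy as np
def ray(n,px):
    c=env.get_calibration(n);E=np.array(c["extrinsics"]);d=E[:3,:3]@[(px[0]-c["cx"])/c["fx"],(px[1]-c["cy"])/c["fy"],1];return E[:3,3],d/np.linalg.norm(d)
def onz(n,px,z):
    o,d=ray(n,px);return o+d*(z-o[2])/d[2]
def tri(ps):
    A=0;b=0
    for n,p in ps:
        o,d=ray(n,p);P=np.eye(3)-np.outer(d,d);A=A+P;b=b+P@o
    return np.linalg.solve(A,b)
def proj(n,X):
    c=env.get_calibration(n);E=np.array(c["extrinsics"]);p=E[:3,:3].T@(np.array(X)-E[:3,3]);return np.array([c["fx"]*p[0]/p[2]+c["cx"],c["fy"]*p[1]/p[2]+c["cy"]])
E
python3 - <<'E'
from h import *
cr=lambda x,y:(190+(x+.5)/5.714-.5,160+(y+.5)/5.714-.5)
sc=lambda x,y:((x+.5)*.64-.5,(y+.5)*.64-.5)
P=np.array([onz("top",cr(*c),.016)[:2] for c in((157,65),(702,170),(632,556),(78,445))])
S=np.array([onz("scene",sc(*c),.016)[:2] for c in((433,408),(316,285),(409,226),(532,331))])
L=np.array([(120,170),(120,-170),(-120,-170),(-120,170)])/1e3
for Q in(P,S):
    print(Q.round(4).tolist());m=Q.mean(0);H=L.T@(Q-m);th=np.arctan2(H[0,1]-H[1,0],H[0,0]+H[1,1]);R=np.array([[np.cos(th),-np.sin(th)],[np.sin(th),np.cos(th)]]);print(m,np.degrees(th),((Q-m)@R-L).round(4).tolist())
    T=lambda X:(R.T@(np.array(X)[:2]-m)).round(4)
    k=tri([("top",cr(180,240)),("scene",sc(470,314))]);print("knob",k,T(k))
    f=tri([("top",cr(553,330)),("scene",sc(387,252))]);print("fin top",f,T(f))
    # carrier front/back edges at z=.024
    for c in((343,225),(318,365),(597,275),(575,412)):print(T(onz("top",cr(*c),.024)))
    print("bar ends",[T(onz("top",cr(*c),k[2])) for c in((140,260),(220,220))])
    po=tri([("top",cr(228,103)),("scene",sc(425,347))]);print("post",po,T(po))
E
```

```text
[[0.6706, 0.1229], [0.6134, -0.2083], [0.3821, -0.1675], [0.4396, 0.1614]]
[ 0.52639949 -0.02286295] -9.811208022461194 [[-0.0028, -0.0018], [-0.0027, 0.0021], [0.0025, 0.0029], [0.003, -0.0032]]
knob [0.54918605 0.09797267 0.11899064] [0.0019 0.123 ]
fin top [ 0.50896473 -0.11616879  0.07881658] [-0.0013 -0.0949]
[0.0416 0.0378]
[-0.0435  0.0361]
[ 0.0413 -0.1166]
[-0.0414 -0.1184]
bar ends [array([-0.0126,  0.1416]), array([0.0181, 0.1023])]
post [0.63299569 0.07424358 0.09431842] [0.0885 0.1139]
[[0.6756, 0.1293], [0.6178, -0.2016], [0.3872, -0.1682], [0.4408, 0.1663]]
[ 0.53034885 -0.01855668] -9.210335794835812 [[-0.0003, -0.0008], [-0.0044, 0.0033], [0.0027, -0.0006], [0.002, -0.0019]]
knob [0.54918605 0.09797267 0.11899064] [-1.00e-04  1.18e-01]
fin top [ 0.50896473 -0.11616879  0.07881658] [-0.0055 -0.0998]
[0.0388 0.0325]
[-0.0463  0.0316]
[ 0.0368 -0.1219]
[-0.0459 -0.1229]
bar ends [array([-0.0143,  0.1368]), array([0.016 , 0.0972])]
post [0.63299569 0.07424358 0.09431842] [0.0865 0.108 ]
```

>>> send_rows(
  plan=[
    [40,36,-32,0,0,0,0],
    [40,36,-32,0,0,0,0],
    [40,36,-32,0,0,0,0],
    [40,36,-32,0,0,0,0],
    [40,36,-32,0,0,0,0],
    [40,36,-32,0,0,0,0],
    [40,36,-32,0,0,0,0],
    [40,36,-32,0,0,0,0],
    [40,36,-32,0,0,0,0],
    [40,36,-32,0,0,0,0],
    [40,36,-32,0,0,0,0],
    [40,36,-32,0,0,0,0],
  ],
  grip_force=15,
)

```text
time_s: 2.1
tool_pos: [0.4816, -0.1605, 0.223]
tool_rot: [179.9, -0.0, 13.0]
force: [-0.4, -0.5, 0.2]
grip_width: 0.0399
```

>>> send_rows(
  plan=[
    [40,0,0,5,0,0,-0.146],
    [40,0,0,5,0,0,-0.146],
    [40,0,0,5,0,0,-0.146],
    [40,0,0,5,0,0,-0.146],
    [40,0,0,5,0,0,-0.146],
    [40,0,0,5,0,0,-0.146],
    [40,0,0,5,0,0,-0.146],
    [40,0,0,5,0,0,-0.146],
    [40,0,0,0,0,0,0],
  ],
)

```text
time_s: 3.0
tool_pos: [0.4802, -0.162, 0.182]
tool_rot: [-179.9, -0.0, 79.9]
force: [0.5, 0.0, 0.0]
grip_width: 0.0399
```

>>> send_rows(
  plan=[
    [40,17,7,10,0,0,0],
    [40,17,7,20,0,0,0],
    [40,17,8,20,0,0,0],
    [40,0,0,10,0,0,0],
    [40,0,0,0,0,0,0],
    [40,0,0,0,0,0,0],
  ],
)

```text
time_s: 3.6
tool_pos: [0.5112, -0.1169, 0.123]
tool_rot: [180.0, 0.0, 79.8]
force: [0.4, -0.0, -0.0]
grip_width: 0.0401
```

```bash
python3 - <<'E'
from h import *
import cv2
o=env.get_obs();print(o["tool_pos"],o["tool_rot"],o["qpos"],proj("top",o["tool_pos"]),proj("scene",o["tool_pos"]))
t=env.read_camera("top");s=env.read_camera("scene")
a=t[170:260,200:320];b=s[140:230,220:340]
im=np.hstack([cv2.resize(x,(400,300),interpolation=cv2.INTER_CUBIC) for x in(a,b)])
cv2.imwrite("pics/c.png",im[:,:,::-1])
E
```

```text
[ 0.51117405 -0.11690176  0.12303216] [1.79987780e+02 4.28213114e-02 7.97691934e+01] [ 43.26742152  10.1344141  -36.20352254 106.9795135    6.63542528
  64.95083435  -5.55720578] [287.94098774 215.04633473] [246.90668594 150.90785924]
```

View pics/c.png

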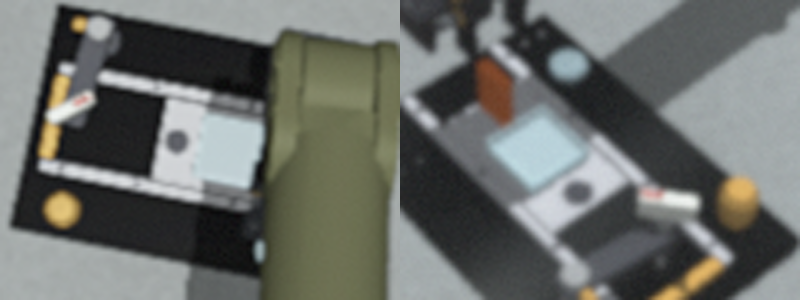

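Left: the arm hides the fin from above. Right: the fin's top, at crop (493,65), stands midway below the two fingers at (465,45) and (515,15). So the grasp is lined up and I can go down.

>>> send_rows(
  plan=[
    [40,0,0,15,0,0,0],
    [40,0,0,15,0,0,0],
    [40,0,0,12,0,0,0],
    [40,0,0,12,0,0,0],
    [40,0,0,11,0,0,0],
    [40,0,0,10,0,0,0],
    [40,0,0,0,0,0,0],
  ],
)

```text
time_s: 4.4
tool_pos: [0.5101, -0.1154, 0.0458]
tool_rot: [-179.8, -0.0, 79.9]
force: [-0.5, -0.1, 1.0]
grip_width: 0.0399
```

>>> send_rows(
  plan=[
    [20,0,0,0,0,0,0],
    [14,0,0,0,0,0,0],
    [8,0,0,0,0,0,0],
    [5,0,0,0,0,0,0],
    [5,0,0,0,0,0,0],
    [5,0,0,0,0,0,0],
  ],
  grip_force=10,
)

```text
time_s: 5.0
tool_pos: [0.5112, -0.1158, 0.0479]
tool_rot: [-180.0, 0.0, 79.9]
force: [-2.3, -0.2, 3.9]
grip_width: 0.0119
```

>>> send_rows(
  plan=[
    [5,4,0,0,0,0,0],
    [5,7,0,0,0,0,0],
    [5,8,0,0,0,0,0],
    [5,8,0,0,0,0,0],
    [5,8,0,0,0,0,0],
    [5,8,0,0,0,0,0],
    [5,8,0,0,0,0,0],
    [5,8,0,0,0,0,0],
    [5,5,0,0,0,0,0],
    [5,0,0,0,0,0,0],
  ],
)

```text
time_s: 6.0
tool_pos: [0.5231, -0.0508, 0.0479]
tool_rot: [180.0, -0.1, 80.0]
force: [-0.4, -1.1, 6.0]
grip_width: 0.0118
```

>>> send_rows(
  plan=[
    [5,5,0,0,0,0,0],
    [5,6,0,0,0,0,0],
    [5,6,0,0,0,0,0],
    [5,5,0,0,0,0,0],
    [5,3,0,0,0,0,0],
    [5,2,0,0,0,0,0],
    [5,2,0,0,0,0,0],
    [5,0,0,0,0,0,0],
  ],
)

```text
time_s: 6.8
tool_pos: [0.5279, -0.024, 0.0479]
tool_rot: [180.0, 0.0, 79.9]
force: [-0.9, -3.1, 5.7]
grip_width: 0.012
```

>>> send_rows(
  plan=[
    [5,1.5,0,0,0,0,0],
    [5,1.5,0,0,0,0,0],
    [5,1,0,0,0,0,0],
  ],
)

```text
time_s: 7.1
tool_pos: [0.5285, -0.0206, 0.0479]
tool_rot: [180.0, 0.1, 79.9]
force: [-1.0, -4.5, 6.2]
grip_width: 0.0121
```

>>> send_rows(
  plan=[
    [5,1.5,0,0,0,0,0],
    [5,1.5,0,0,0,0,0],
    [5,0,0,0,0,0,0],
  ],
)

```text
time_s: 7.4
tool_pos: [0.5291, -0.0173, 0.0479]
tool_rot: [180.0, 0.0, 79.9]
force: [0.2, -3.9, 6.7]
grip_width: 0.012
```

```bash
python3 - <<'E'
from h import *
import cv2
t=env.read_camera("top");s=env.read_camera("scene")
a=t[165:225,200:280];b=s[180:255,250:350]
im=np.hstack([cv2.resize(x,(400,300),interpolation=cv2.INTER_CUBIC) for x in(a,b)])
cv2.imwrite("pics/d.png",im[:,:,::-1])
E
```

```text
(no output)
```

View pics/d.png

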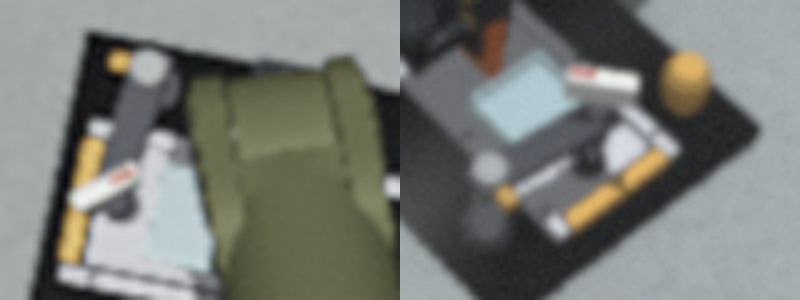

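The carrier's front edge is within a few mm of the brass stop (left crop: stop at x≈85, plate edge at x≈105). Sliding force is about 4 N, so I'll creep on until it rises.

>>> send_rows(
  plan=[
    [5,1,0,0,0,0,0],
    [5,1,0,0,0,0,0],
    [5,0,0,0,0,0,0],
  ],
)

```text
time_s: 7.8
tool_pos: [0.5294, -0.0155, 0.0479]
tool_rot: [180.0, 0.0, 79.9]
force: [-1.0, -4.3, 5.9]
grip_width: 0.0118
```

>>> send_rows(
  plan=[
    [5,1,0,0,0,0,0],
    [5,1,0,0,0,0,0],
    [5,0,0,0,0,0,0],
  ],
)

```text
time_s: 8.1
tool_pos: [0.5298, -0.0136, 0.0479]
tool_rot: [180.0, 0.0, 79.9]
force: [-0.2, -3.7, 6.0]
grip_width: 0.0119
```

>>> send_rows(
  plan=[
    [5,1,0,0,0,0,0],
    [5,1,0,0,0,0,0],
    [5,0,0,0,0,0,0],
  ],
)

```text
time_s: 8.4
tool_pos: [0.5299, -0.0128, 0.0479]
tool_rot: [180.0, 0.1, 79.9]
force: [-1.2, -6.3, 7.8]
grip_width: 0.0118
```

>>> send_rows(
  plan=[
    [5,1,0,0,0,0,0],
    [5,0.5,0,0,0,0,0],
    [5,0,0,0,0,0,0],
  ],
)

```text
time_s: 8.7
tool_pos: [0.53, -0.0127, 0.0479]
tool_rot: [-180.0, 0.2, 79.8]
force: [-1.6, -9.5, 8.4]
grip_width: 0.0119
```

>>> send_rows(
  plan=[
    [5,0.5,0,0,0,0,0],
    [5,0,0,0,0,0,0],
    [20,0,0,0,0,0,0],
    [40,0,0,0,0,0,0],
    [40,0,0,0,0,0,0],
  ],
)

```text
time_s: 9.2
tool_pos: [0.5297, -0.0078, 0.047]
tool_rot: [-179.9, -0.1, 80.0]
force: [0.0, 0.1, -0.4]
grip_width: 0.0284
```

>>> send_rows(
  plan=[
    [40,0,0,-10,0,0,0],
    [40,0,0,-20,0,0,0],
    [40,0,0,-30,0,0,0],
    [40,0,0,-30,0,0,0],
    [40,0,0,-30,0,0,0],
    [40,-40,0,0,0,0,0],
    [40,-40,0,0,0,0,0],
    [40,-40,0,0,0,0,0],
    [40,0,0,0,0,0,0],
  ],
)

```text
time_s: 10.1
tool_pos: [0.5078, -0.1341, 0.1679]
tool_rot: [-180.0, 0.2, 79.4]
force: [0.5, 0.2, 0.1]
grip_width: 0.04
```

```bash
python3 - <<'E'
from h import *
import cv2
t=env.read_camera("top");s=env.read_camera("scene")
a=t[165:225,205:285];b=s[180:255,250:350]
cv2.imwrite("pics/top1.png",t[:,:,::-1]);cv2.imwrite("pics/scene1.png",s[:,:,::-1])
im=np.hstack([cv2.resize(x,(400,300),interpolation=cv2.INTER_CUBIC) for x in(a,b)])
cv2.imwrite("pics/e.png",im[:,:,::-1])
E
```

```text
(no output)
```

View pics/e.png

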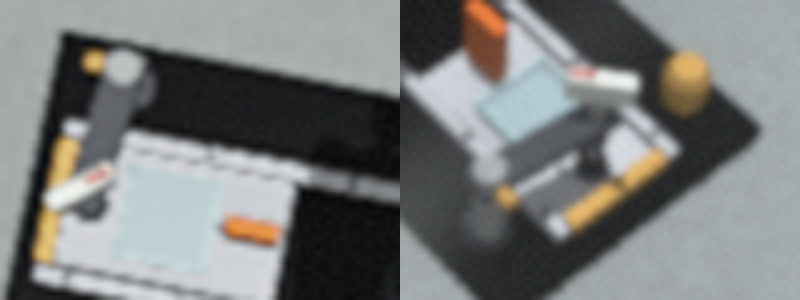

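The carrier now lies against the stop, the gripper is clear, and the knob bar hasn't moved. One close look at the bar should pin it down.

```bash
python3 - <<'E'
import cv2,numpy as np
t=cv2.imread("pics/top1.png")[190:215,205:245];s=cv2.imread("pics/scene1.png")[185:210,285:325]
im=np.vstack([cv2.resize(x,(480,300),interpolation=cv2.INTER_CUBIC) for x in(t,s)])
for i in range(0,480,60):cv2.line(im,(i,0),(i,5),(0,255,0),1);cv2.line(im,(i,300),(i,305),(0,255,0),1)
cv2.imwrite("pics/f.png",im)
E
```

```text
(no output)
```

View pics/f.png

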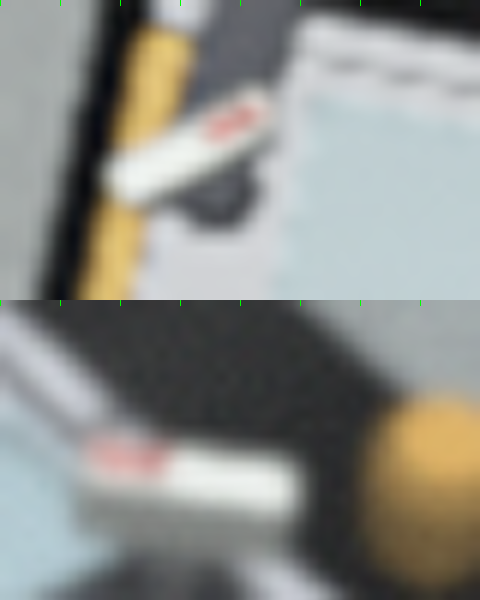

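Top: the bar runs from (118,190) to its red end at (266,105). Scene: its top face runs from the red end (82,158) to (299,187), in 12x crop pixels.

```bash
python3 - <<'E'
from h import *
t=lambda x,y:("top",(205+(x+.5)/12-.5,190+(y+.5)/12-.5)); s=lambda x,y:("scene",(285+(x+.5)/12-.5,185+(y+.5)/12-.5))
for a,b in(((190,146),(190,172)),((118,190),(299,187)),((266,105),(82,158))):
    print(tri([t(*a),s(*b)]))
for z in(.12,.13):
  for f,p,q in((t,(118,190),(266,105)),(s,(299,187),(82,158))):
    A=onz(*f(*p),z);B=onz(*f(*q),z);print(z,(A+B)/2,np.linalg.norm(B-A),np.degrees(np.arctan2(*(B-A)[1::-1])))
o=env.get_obs();print(o["tool_pos"],o["tool_rot"],o["qpos"],o["wrist_torque"])
E
```

```text
[0.54864602 0.09818274 0.12639702]
[0.53637909 0.11727645 0.12539472]
[0.56019113 0.07840286 0.12579731]
0.12 [0.54893226 0.09845031 0.12      ] 0.04529401820931557 -58.436388995295275
0.12 [0.54479397 0.09549168 0.12      ] 0.04635931566416525 -58.88778931049528
0.13 [0.54760444 0.09762817 0.13      ] 0.04496615855177698 -58.436388995295324
0.13 [0.55120625 0.09940167 0.13      ] 0.0458307517200696 -58.88778931049517
[ 0.50914883 -0.12796311  0.16794334] [ 1.79980600e+02 -3.50165975e-02  7.97983511e+01] [ 43.89127578   7.46647206 -34.92961874 103.97548018   4.5064644
  69.92891268  -2.55920008] [ 0.04881751 -0.09332731  0.01835554]
```

>>> send_rows(
  plan=[
    [40,23,0,0,0,0,0],
    [40,34,0,0,0,0,0],
    [40,34,0,0,0,0,0],
    [40,34,0,0,0,0,0],
    [40,34,0,0,0,0,0],
    [40,34,0,0,0,0,0],
    [40,26,0,0,0,0,0],
    [40,10,-1,0,0,0,0],
  ],
)

```text
time_s: 11.0
tool_pos: [0.5477, 0.104, 0.1681]
tool_rot: [-180.0, -0.2, 80.3]
force: [-0.3, 0.7, -0.4]
grip_width: 0.0396
```

>>> send_rows(
  plan=[
    [40,0,0,0,0,0,-0.12],
    [40,0,0,0,0,0,-0.12],
    [40,0,0,0,0,0,-0.12],
    [40,0,0,0,0,0,-0.12],
    [40,0,0,0,0,0,-0.12],
    [40,0,0,0,0,0,-0.124],
    [40,0,0,0,0,0,0],
    [40,0,0,0,0,0,0],
  ],
)

```text
time_s: 11.8
tool_pos: [0.5481, 0.0981, 0.1676]
tool_rot: [-180.0, 0.0, 121.2]
force: [-0.1, -0.6, 0.5]
grip_width: 0.0398
```

```bash
python3 - <<'E'
from h import *
from scipy.spatial.transform import Rotation as R
o=env.get_obs();r=R.from_euler("xyz",o["tool_rot"],degrees=True)
print(o["tool_pos"],o["tool_rot"],o["qpos"],o["wrist_torque"]);print(r.inv().apply(np.array([.5484,.098,.098])-o["tool_pos"])*1e3)
E
```

```text
[0.54814009 0.0980519  0.16757744] [-1.79985890e+02  1.92212123e-03  1.21238873e+02] [ 30.43171488  14.60085958 -49.50591884  99.39210501  11.67595785
  71.38569675   9.31921723] [ 0.00215684 -0.17058709  0.01592808]
[-0.17683477  0.21244703 69.57739709]
```

>>> send_rows(
  plan=[
    [40,0,0,15,0,0,0],
    [40,0,0,15,0,0,0],
    [40,0,0,12,0,0,0],
    [40,0,0,10,0,0,0],
    [40,0,0,9,0,0,0],
    [40,0,0,8,0,0,0],
    [40,0,0,0,0,0,0],
  ],
)

```text
time_s: 12.5
tool_pos: [0.5475, 0.098, 0.0972]
tool_rot: [-179.9, -0.1, 121.4]
force: [0.2, -0.2, 0.6]
grip_width: 0.0399
```

>>> send_rows(
  plan=[
    [25,0,0,0,0,0,0],
    [16,0,0,0,0,0,0],
    [10,0,0,0,0,0,0],
    [5,0,0,0,0,0,0],
    [5,0,0,0,0,0,0],
    [5,0,0,0,0,0,0],
  ],
  grip_force=30,
)

```text
time_s: 13.1
tool_pos: [0.5485, 0.0981, 0.0988]
tool_rot: [180.0, 0.0, 121.4]
force: [-0.9, -0.7, 0.8]
grip_width: 0.0116
```

```bash
cat > st.py <<'E'
from cell import env
import numpy as np
o=env.get_obs();print(*[(k,np.round(o[k],4).tolist()) for k in("time_s","tool_pos","tool_rot","force","wrist_torque","grip_width")],round(o["qpos"][6],1))
E
python3 st.py
```

```text
('time_s', 13.1) ('tool_pos', [0.5485, 0.0981, 0.0988]) ('tool_rot', [179.9887, 0.0113, 121.3515]) ('force', [-0.8845, -0.7237, 0.7737]) ('wrist_torque', [0.0139, 0.0664, -0.2833]) ('grip_width', 0.0116) 6.5
```

>>> send_rows(
  plan=[
    [5,0,0,0,0,0,0.05],
    [5,0,0,0,0,0,0.05],
    [5,0,0,0,0,0,0.05],
  ],
)

```text
time_s: 13.4
tool_pos: [0.5486, 0.0981, 0.0988]
tool_rot: [180.0, 0.0, 112.8]
force: [-1.1, -0.4, 1.7]
grip_width: 0.0117
```

```bash
python3 st.py
```

```text
('time_s', 13.4) ('tool_pos', [0.5486, 0.0981, 0.0988]) ('tool_rot', [179.9729, 0.0429, 112.768]) ('force', [-1.0856, -0.4221, 1.7289]) ('wrist_torque', [-0.0991, -0.0921, 0.2828]) ('grip_width', 0.0117) -1.6
```

>>> send_rows(
  plan=[
    [5,0,0,0,0,0,0.05],
    [5,0,0,0,0,0,0.05],
    [5,0,0,0,0,0,0.05],
  ],
)

```text
time_s: 13.7
tool_pos: [0.5488, 0.0982, 0.0988]
tool_rot: [179.9, 0.0, 104.2]
force: [0.5, -0.4, 0.7]
grip_width: 0.0119
```

```bash
python3 st.py
```

```text
('time_s', 13.7) ('tool_pos', [0.5488, 0.0982, 0.0988]) ('tool_rot', [179.9373, 0.0356, 104.1765]) ('force', [0.5313, -0.4399, 0.7346]) ('wrist_torque', [-0.0754, -0.2431, 0.4056]) ('grip_width', 0.0119) -9.7
```

>>> send_rows(
  plan=[
    [5,0,0,0,0,0,0.05],
    [5,0,0,0,0,0,0.05],
    [5,0,0,0,0,0,0.05],
  ],
)

```text
time_s: 14.0
tool_pos: [0.549, 0.0982, 0.0988]
tool_rot: [179.9, 0.0, 95.6]
force: [1.1, 0.3, 1.1]
grip_width: 0.0117
```

```bash
python3 st.py
```

```text
('time_s', 14.0) ('tool_pos', [0.549, 0.0982, 0.0988]) ('tool_rot', [179.9056, 0.0242, 95.581]) ('force', [1.1006, 0.2745, 1.0945]) ('wrist_torque', [-0.0287, -0.3797, 0.346]) ('grip_width', 0.0117) -17.8
```

>>> send_rows(
  plan=[
    [5,0,0,0,0,0,0.05],
    [5,0,0,0,0,0,0.05],
    [5,0,0,0,0,0,0.05],
  ],
)

```text
time_s: 14.3
tool_pos: [0.5493, 0.0982, 0.0989]
tool_rot: [179.9, 0.0, 87.0]
force: [1.6, 0.0, 0.5]
grip_width: 0.0121
```

```bash
python3 st.py
```

```text
('time_s', 14.3) ('tool_pos', [0.5493, 0.0982, 0.0989]) ('tool_rot', [179.8702, 0.0007, 86.9858]) ('force', [1.5799, 0.0038, 0.4904]) ('wrist_torque', [-0.0389, -0.535, 0.3695]) ('grip_width', 0.0121) -26.0
```

>>> send_rows(
  plan=[
    [5,0,0,0,0,0,0.05],
    [5,0,0,0,0,0,0.05],
    [5,0,0,0,0,0,0.05],
  ],
)

```text
time_s: 14.6
tool_pos: [0.5494, 0.0982, 0.0988]
tool_rot: [179.9, -0.0, 78.4]
force: [2.6, -0.4, -0.1]
grip_width: 0.0118
```

```bash
python3 st.py
```

```text
('time_s', 14.6) ('tool_pos', [0.5494, 0.0982, 0.0988]) ('tool_rot', [179.8556, -0.0261, 78.3949]) ('force', [2.5663, -0.396, -0.0738]) ('wrist_torque', [-0.0272, -0.5748, 0.3497]) ('grip_width', 0.0118) -34.1
```

>>> send_rows(
  plan=[
    [5,0,0,0,0,0,0.05],
    [5,0,0,0,0,0,0.05],
    [5,0,0,0,0,0,0.05],
  ],
)

```text
time_s: 14.9
tool_pos: [0.5497, 0.0981, 0.0989]
tool_rot: [179.8, -0.1, 69.8]
force: [2.9, 0.1, -1.2]
grip_width: 0.0118
```

```bash
python3 st.py
```

```text
('time_s', 14.9) ('tool_pos', [0.5497, 0.0981, 0.0989]) ('tool_rot', [179.8348, -0.0593, 69.7927]) ('force', [2.8591, 0.0843, -1.1955]) ('wrist_torque', [-0.1063, -0.7215, 0.383]) ('grip_width', 0.0118) -42.3
```

>>> send_rows(
  plan=[
    [5,0,0,0,0,0,0.05],
    [5,0,0,0,0,0,0.05],
    [5,0,0,0,0,0,0.05],
  ],
)

```text
time_s: 15.2
tool_pos: [0.5498, 0.0981, 0.0989]
tool_rot: [179.8, -0.1, 61.2]
force: [3.8, 0.5, -1.6]
grip_width: 0.0123
```

```bash
python3 st.py
```

```text
('time_s', 15.2) ('tool_pos', [0.5498, 0.0981, 0.0989]) ('tool_rot', [179.8274, -0.0891, 61.1977]) ('force', [3.8063, 0.4917, -1.5755]) ('wrist_torque', [-0.0907, -0.8111, 0.3284]) ('grip_width', 0.0123) -50.6
```

>>> send_rows(
  plan=[
    [5,0,0,0,0,0,0.05],
    [5,0,0,0,0,0,0.05],
    [5,0,0,0,0,0,0.05],
  ],
)

```text
time_s: 15.5
tool_pos: [0.55, 0.0979, 0.0989]
tool_rot: [179.8, -0.1, 52.6]
force: [3.6, -0.0, -1.4]
grip_width: 0.0119
```

```bash
python3 st.py
```

```text
('time_s', 15.5) ('tool_pos', [0.55, 0.0979, 0.0989]) ('tool_rot', [179.8211, -0.1258, 52.5973]) ('force', [3.6015, -0.022, -1.3708]) ('wrist_torque', [-0.1892, -0.8998, 0.3244]) ('grip_width', 0.0119) -58.8
```

>>> send_rows(
  plan=[
    [5,0,0,0,0,0,0.05],
    [5,0,0,0,0,0,0.05],
    [5,0,0,0,0,0,0.05],
  ],
)

```text
time_s: 15.8
tool_pos: [0.5502, 0.0978, 0.0989]
tool_rot: [179.8, -0.2, 44.0]
force: [4.5, -0.3, -2.2]
grip_width: 0.0121
```

```bash
python3 st.py
```

```text
('time_s', 15.8) ('tool_pos', [0.5502, 0.0978, 0.0989]) ('tool_rot', [179.826, -0.1598, 43.9951]) ('force', [4.4693, -0.3282, -2.2017]) ('wrist_torque', [-0.1821, -0.9344, 0.3646]) ('grip_width', 0.0121) -67.0
```

>>> send_rows(
  plan=[
    [5,0,0,0,0,0,0.05],
    [5,0,0,0,0,0,0.05],
    [5,0,0,0,0,0,0.05],
  ],
)

```text
time_s: 16.1
tool_pos: [0.5503, 0.0976, 0.0989]
tool_rot: [179.8, -0.2, 35.4]
force: [4.4, 0.1, -2.9]
grip_width: 0.0119
```

```bash
python3 st.py
```

```text
('time_s', 16.1) ('tool_pos', [0.5503, 0.0976, 0.0989]) ('tool_rot', [179.8362, -0.1869, 35.3963]) ('force', [4.3785, 0.0737, -2.9243]) ('wrist_torque', [-0.2046, -1.0028, 0.346]) ('grip_width', 0.0119) -75.3
```

>>> send_rows(
  plan=[
    [5,0,0,0,0,0,0.05],
    [5,0,0,0,0,0,0.05],
    [5,0,0,0,0,0,0.05],
  ],
)

```text
time_s: 16.4
tool_pos: [0.5505, 0.0974, 0.0989]
tool_rot: [179.8, -0.2, 26.8]
force: [5.6, -0.9, -3.6]
grip_width: 0.0116
```

```bash
python3 st.py
```

```text
('time_s', 16.4) ('tool_pos', [0.5505, 0.0974, 0.0989]) ('tool_rot', [179.8497, -0.2194, 26.7926]) ('force', [5.5989, -0.8738, -3.5838]) ('wrist_torque', [-0.2967, -1.1437, 0.3379]) ('grip_width', 0.0116) -83.6
```

>>> send_rows(
  plan=[
    [5,0,0,0,0,0,0.05],
    [5,0,0,0,0,0,0.05],
    [5,0,0,0,0,0,0.05],
  ],
)

```text
time_s: 16.7
tool_pos: [0.5505, 0.0972, 0.0989]
tool_rot: [179.9, -0.2, 18.2]
force: [5.6, -1.1, -2.3]
grip_width: 0.0118
```

```bash
python3 st.py
```

```text
('time_s', 16.7) ('tool_pos', [0.5505, 0.0972, 0.0989]) ('tool_rot', [179.8687, -0.2395, 18.1976]) ('force', [5.6356, -1.1498, -2.3163]) ('wrist_torque', [-0.336, -1.0527, 0.3251]) ('grip_width', 0.0118) -91.8
```

Still free after 1.8 rad, with a baseline near 0.35 N m. Joint 7 doesn't have room for the rest, so I'll regrip half a turn back now, before contact.

>>> send_rows(
  plan=[
    [20,0,0,0,0,0,0],
    [40,0,0,0,0,0,0],
    [40,0,0,0,0,0,0],
    [40,0,0,-10,0,0,0],
    [40,0,0,-20,0,0,0],
    [40,0,0,-20,0,0,0],
    [40,0,0,0,0,0,-0.1428],
    [40,0,0,0,0,0,-0.1428],
    [40,0,0,0,0,0,-0.1428],
    [40,0,0,0,0,0,-0.1428],
    [40,0,0,0,0,0,-0.1428],
    [40,0,0,0,0,0,-0.1428],
  ],
)

```text
time_s: 17.9
tool_pos: [0.5484, 0.0983, 0.1493]
tool_rot: [180.0, -0.0, 67.7]
force: [0.7, -0.5, 0.7]
grip_width: 0.0398
```

>>> send_rows(
  plan=[
    [40,0,0,0,0,0,-0.1428],
    [40,0,0,0,0,0,-0.1428],
    [40,0,0,0,0,0,-0.1428],
    [40,0,0,0,0,0,-0.1428],
    [40,0,0,0,0,0,-0.1428],
    [40,0,0,0,0,0,-0.1428],
    [40,0,0,0,0,0,-0.1428],
    [40,0,0,0,0,0,-0.1428],
    [40,0,0,0,0,0,-0.1428],
  ],
)

```text
time_s: 18.8
tool_pos: [0.5484, 0.0982, 0.1493]
tool_rot: [180.0, 0.0, 141.4]
force: [-0.8, -0.4, 0.4]
grip_width: 0.04
```

>>> send_rows(
  plan=[
    [40,0,0,0,0,0,-0.1428],
    [40,0,0,0,0,0,-0.1428],
    [40,0,0,0,0,0,-0.1428],
    [40,0,0,0,0,0,-0.1428],
    [40,0,0,0,0,0,-0.1428],
    [40,0,0,0,0,0,-0.1428],
    [40,0,0,0,0,0,-0.1428],
    [40,0,0,0,0,0,0],
    [40,0,0,0,0,0,0],
  ],
)

```text
time_s: 19.7
tool_pos: [0.5484, 0.0981, 0.1489]
tool_rot: [-180.0, 0.0, -161.9]
force: [0.5, -0.3, 0.2]
grip_width: 0.04
```

```bash
python3 st.py
```

```text
('time_s', 19.7) ('tool_pos', [0.5484, 0.0981, 0.1489]) ('tool_rot', [-179.993, 0.0131, -161.9269]) ('force', [0.5166, -0.273, 0.1661]) ('wrist_torque', [0.1513, -0.0894, 0.0294]) ('grip_width', 0.04) 82.5
```

>>> send_rows(
  plan=[
    [40,-0.4,-1.3,10,0,0,0],
    [40,0,0,14,0,0,0],
    [40,0,0,14,0,0,0],
    [40,0,0,12,0,0,0],
    [40,0,0,0,0,0,0],
    [20,0,0,0,0,0,0],
    [12,0,0,0,0,0,0],
    [5,0,0,0,0,0,0],
    [5,0,0,0,0,0,0],
    [5,0,0,0,0,0,0],
    [5,0,0,0,0,0,0],
  ],
)

```text
time_s: 20.8
tool_pos: [0.5495, 0.0968, 0.0989]
tool_rot: [-180.0, 0.0, -161.7]
force: [-0.0, -1.4, 2.1]
grip_width: 0.0118
```

```bash
python3 st.py
```

```text
('time_s', 20.8) ('tool_pos', [0.5495, 0.0968, 0.0989]) ('tool_rot', [-179.9657, 0.0379, -161.7402]) ('force', [-0.0005, -1.4062, 2.0986]) ('wrist_torque', [0.0338, -0.1563, 0.0505]) ('grip_width', 0.0118) 80.4
```

>>> send_rows(
  plan=[
    [5,0,0,0,0,0,0.05],
    [5,0,0,0,0,0,0.05],
  ],
)

```text
time_s: 21.0
tool_pos: [0.5495, 0.0968, 0.0989]
tool_rot: [-180.0, 0.0, -167.5]
force: [-0.3, -1.6, 2.5]
grip_width: 0.0116
```

```bash
python3 st.py
```

```text
('time_s', 21.0) ('tool_pos', [0.5495, 0.0968, 0.0989]) ('tool_rot', [-179.9503, 0.041, -167.5196]) ('force', [-0.279, -1.5644, 2.5206]) ('wrist_torque', [-0.0635, -0.1056, 0.4012]) ('grip_width', 0.0116) 75.1
```

>>> send_rows(
  plan=[
    [5,0,0,0,0,0,0.05],
    [5,0,0,0,0,0,0.05],
  ],
)

```text
time_s: 21.2
tool_pos: [0.5495, 0.0968, 0.0989]
tool_rot: [-179.9, 0.0, -173.2]
force: [-0.1, -0.7, 1.7]
grip_width: 0.0118
```

```bash
python3 st.py
```

```text
('time_s', 21.2) ('tool_pos', [0.5495, 0.0968, 0.0989]) ('tool_rot', [-179.9472, 0.0461, -173.2419]) ('force', [-0.1403, -0.7451, 1.7162]) ('wrist_torque', [-0.0647, -0.1727, 0.4839]) ('grip_width', 0.0118) 69.8
```

>>> send_rows(
  plan=[
    [5,0,0,0,0,0,0.05],
    [5,0,0,0,0,0,0.05],
  ],
)

```text
time_s: 21.4
tool_pos: [0.5495, 0.0967, 0.0989]
tool_rot: [-179.9, 0.1, -179.0]
force: [-0.1, -1.1, 2.3]
grip_width: 0.0117
```

```bash
python3 st.py
```

```text
('time_s', 21.4) ('tool_pos', [0.5495, 0.0967, 0.0989]) ('tool_rot', [-179.9442, 0.054, -178.9615]) ('force', [-0.1042, -1.0732, 2.3241]) ('wrist_torque', [-0.1398, -0.1939, 0.5047]) ('grip_width', 0.0117) 64.5
```

>>> send_rows(
  plan=[
    [5,0,0,0,0,0,0.05],
    [5,0,0,0,0,0,0.05],
  ],
)

```text
time_s: 21.6
tool_pos: [0.5495, 0.0967, 0.0989]
tool_rot: [-179.9, 0.1, 175.3]
force: [0.3, -0.4, 2.5]
grip_width: 0.0119
```

```bash
python3 st.py
```

```text
('time_s', 21.6) ('tool_pos', [0.5495, 0.0967, 0.0989]) ('tool_rot', [-179.9458, 0.06, 175.3107]) ('force', [0.298, -0.3991, 2.4959]) ('wrist_torque', [-0.1339, -0.1583, 0.5402]) ('grip_width', 0.0119) 59.2
```

The moment rises from about 0.35 to 0.54 N m. Fitting the ramp puts the touch near tool yaw −165.7°, so a quarter turn more ends at yaw about 104.5°. I'm turning on towards that.

>>> send_rows(
  plan=[
    [5,0,0,0,0,0,0.05],
    [5,0,0,0,0,0,0.05],
  ],
)

```text
time_s: 21.8
tool_pos: [0.5495, 0.0967, 0.0989]
tool_rot: [-180.0, 0.1, 169.6]
force: [-0.7, -1.9, 2.3]
grip_width: 0.0123
```

```bash
python3 st.py
```

```text
('time_s', 21.8) ('tool_pos', [0.5495, 0.0967, 0.0989]) ('tool_rot', [-179.9508, 0.0665, 169.5838]) ('force', [-0.6769, -1.9148, 2.3213]) ('wrist_torque', [-0.1891, -0.2179, 0.5483]) ('grip_width', 0.0123) 53.9
```

>>> send_rows(
  plan=[
    [5,0,0,0,0,0,0.05],
    [5,0,0,0,0,0,0.05],
  ],
)

```text
time_s: 22.0
tool_pos: [0.5495, 0.0967, 0.0989]
tool_rot: [-180.0, 0.1, 163.9]
force: [0.9, -0.8, 2.3]
grip_width: 0.0117
```

```bash
python3 st.py
```

```text
('time_s', 22.0) ('tool_pos', [0.5495, 0.0967, 0.0989]) ('tool_rot', [-179.9533, 0.0678, 163.8559]) ('force', [0.9134, -0.8416, 2.276]) ('wrist_torque', [-0.1886, -0.1046, 0.5258]) ('grip_width', 0.0117) 48.5
```

>>> send_rows(
  plan=[
    [5,0,0,0,0,0,0.05],
    [5,0,0,0,0,0,0.05],
    [5,0,0,0,0,0,0.05],
    [5,0,0,0,0,0,0.05],
  ],
)

```text
time_s: 22.4
tool_pos: [0.5495, 0.0966, 0.0989]
tool_rot: [-180.0, 0.1, 152.4]
force: [-0.3, -1.1, 1.3]
grip_width: 0.0117
```

```bash
python3 st.py
```

```text
('time_s', 22.4) ('tool_pos', [0.5495, 0.0966, 0.0989]) ('tool_rot', [-179.9636, 0.0769, 152.3946]) ('force', [-0.3055, -1.1404, 1.2999]) ('wrist_torque', [-0.1574, -0.1326, 0.4611]) ('grip_width', 0.0117) 37.8
```

>>> send_rows(
  plan=[
    [5,0,0,0,0,0,0.05],
    [5,0,0,0,0,0,0.05],
    [5,0,0,0,0,0,0.05],
    [5,0,0,0,0,0,0.05],
    [5,0,0,0,0,0,0.05],
    [5,0,0,0,0,0,0.05],
  ],
)

```text
time_s: 23.0
tool_pos: [0.5494, 0.0965, 0.0989]
tool_rot: [-180.0, 0.1, 135.2]
force: [-0.2, -1.1, 2.2]
grip_width: 0.0121
```

```bash
python3 st.py
```

```text
('time_s', 23.0) ('tool_pos', [0.5494, 0.0965, 0.0989]) ('tool_rot', [-179.9747, 0.0858, 135.2118]) ('force', [-0.1601, -1.0804, 2.2357]) ('wrist_torque', [-0.3238, -0.0971, 0.5668]) ('grip_width', 0.0121) 21.6
```

>>> send_rows(
  plan=[
    [5,0,0,0,0,0,0.075],
    [5,0,0,0,0,0,0.075],
    [5,0,0,0,0,0,0.075],
    [5,0,0,0,0,0,0.075],
    [5,0,0,0,0,0,0.075],
    [5,0,0,0,0,0,0.075],
    [5,0,0,0,0,0,0.075],
    [5,0,0,0,0,0,0],
  ],
)

```text
time_s: 23.8
tool_pos: [0.5493, 0.0965, 0.0989]
tool_rot: [180.0, 0.1, 105.2]
force: [-1.2, -2.5, 3.1]
grip_width: 0.0118
```

```bash
python3 st.py
```

```text
('time_s', 23.8) ('tool_pos', [0.5493, 0.0965, 0.0989]) ('tool_rot', [179.9937, 0.0871, 105.1945]) ('force', [-1.1733, -2.5434, 3.0678]) ('wrist_torque', [-0.4851, 0.0064, 0.3638]) ('grip_width', 0.0118) -6.9
```

Yaw is 105.2°, about 89° past the touch. I'll release, rise, move clear and check.

>>> send_rows(
  plan=[
    [20,0,0,0,0,0,0],
    [40,0,0,0,0,0,0],
    [40,0,0,0,0,0,0],
    [40,0,0,-10,0,0,0],
    [40,0,0,-20,0,0,0],
    [40,0,0,-30,0,0,0],
    [40,0,0,-30,0,0,0],
    [40,-40,0,0,0,0,0],
    [40,-40,0,0,0,0,0],
    [40,-40,0,0,0,0,0],
    [40,-40,0,0,0,0,0],
    [40,-40,0,0,0,0,0],
  ],
)

```text
time_s: 25.0
tool_pos: [0.6019, -0.0975, 0.1894]
tool_rot: [179.9, 0.0, 105.2]
force: [0.2, 0.2, 0.6]
grip_width: 0.0398
```

>>> send_rows(
  plan=[
    [40,-30,0,0,0,0,0],
    [40,-20,0,0,0,0,0],
    [40,0,0,0,0,0,0],
  ],
)

```text
time_s: 25.3
tool_pos: [0.6146, -0.1479, 0.1884]
tool_rot: [-180.0, 0.0, 104.9]
force: [-0.8, -0.0, -0.7]
grip_width: 0.0402
```

```bash
python3 - <<'E'
from h import *
import cv2
t=env.read_camera("top");s=env.read_camera("scene")
cv2.imwrite("pics/top2.png",t[:,:,::-1]);cv2.imwrite("pics/scene2.png",s[:,:,::-1])
im=np.hstack([cv2.resize(x,(400,300),interpolation=cv2.INTER_CUBIC) for x in(t[165:240,205:305],s[150:255,220:360])])
cv2.imwrite("pics/g.png",im[:,:,::-1])
E
```

```text
(no output)
```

View pics/g.png

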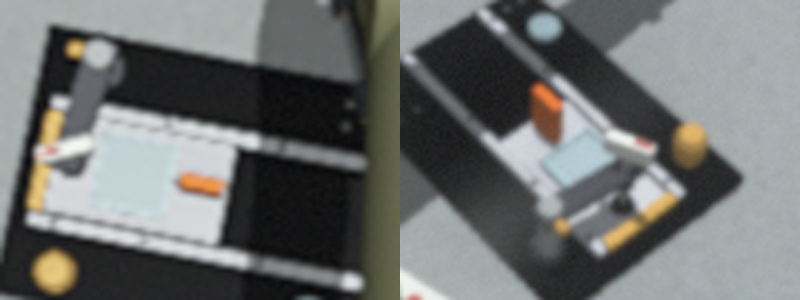

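The white bar has turned as commanded, with its red end at left crop (42,155). The foot is down on the carrier, which still meets the brass stop, and the lens and dish stand where they were. A numeric check that the carrier didn't shift comes next, then I'll hand in.

```bash
python3 - <<'E'
import cv2,numpy as np
from h import *
a,b=[cv2.imread(f"pics/top{i}.png",0).astype(np.float32) for i in(1,2)]
for n,(r0,r1,c0,c1) in dict(carrier=(185,222,227,266),stage_fixed=(165,185,200,232)).items():
    print(n,cv2.phaseCorrelate(a[r0:r1,c0:c1].copy(),b[r0:r1,c0:c1].copy(),cv2.createHanningWindow((c1-c0,r1-r0),cv2.CV_32F)))
o=env.get_obs();print(o["force"],o["time_s"])
E
```

```text
carrier ((0.004562120069245168, 0.006068583121248139), 0.9750793448090553)
stage_fixed ((0.04752030622664094, -0.13855332827008127), 0.9937732964754105)
[-0.2200365   0.18065057  0.198353  ] 25.4
```

```bash
python3 -c "
from cell import env
print(env.sign_off())"
```

```text
the job is handed in; nothing more can be done
None
```

I slid the silver carrier home and let go of it, then tightened the clamp about a quarter turn past the touch. I handed the job in at about 25 s of the 72 s allowed.

- **Carrier:** Sliding took about 4 N. At the stop the force rose past 9 N while the carrier stopped moving, so I opened the gripper there. The later pictures show it against the brass stop. Comparing pictures from before and after clamping shows a carrier shift of under 0.01 px.
- **Clamp:** The knob turned freely for about 1.9 rad, with one regrip half a turn back just before contact. The moment then rose from about 0.35 to 0.54 N m. I put the touch at tool yaw −165.7° and stopped at 105.2°, which is about 89° more. Noise in the moment readings leaves that touch angle uncertain by roughly 3°, and one reading on the plateau was low (0.46 N m).
- **Other things:** At the end the gripper was clear with no force on it. The lens and the small dish looked unmoved. I did not check the other bystanders in a final picture, but the arm's path stayed away from them.

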